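# Fit the oblong power module in the controller and shut its cover

### The job

Take the oblong power module out of its cradle (leave the square one where it is), stand it upright on the bench and let go, then take it again across its other pair of faces, because the cradle leaves only its narrow ends free and the socket's end guards leave only its broad faces free. Line it up with the oblong socket in the controller, lower it in the grip, without dropping it, until it is fully home, then shut the hinged cover completely over it. Do not push about or tip the loose glassware or the square module.

Things in the scene. Friction and masses are not known exactly. Their poses are not given: they have to be found in the camera images.
- module_center (a point): Oblong power module: white block 56 (x) x 36 (y) x 78 mm high over a grey plug 48 x 30 x 22 mm (lowest 6 mm: 3 mm narrower each way); 100 mm high, about 0.25 kg, vent slots on the two broad faces. Point: centre, 50 mm above its foot; z up. Starts plug down in its cradle; fits the socket either way round; stands freely on its plug.
- cradle_oblong: Aluminium cradle of the oblong module, fixed. Origin: centre of underside, x along the module's 56 mm side. Base 70 x 56 x 20 mm; the foot stands 10 mm over the bench in a loose pocket 10 mm deep. Walls 56 mm long on the +y and -y sides reach 116 mm over the bench, 6 mm above the module's top, so only its two narrow x ends are free to grip (56 mm across).
- square_module_center (a point): Square power module, to be left alone: same look and height (100 mm), but body 46 x 46 mm and plug 40 x 40 mm, which does not fit the socket. Point: its centre, 50 mm above its foot, which stands 10 mm over the bench.
- cradle_square: Cradle of the square module, fixed, like the other: base 60 x 66 x 20 mm, walls to 116 mm over the bench. Origin: centre of its underside. The two cradles may change places.
- socket (a point): Oblong hole in the controller's top. Point: centre of its mouth, 30 mm over the bench; z up, x along the long side, towards the cover's hinge. Hole 51 x 33 mm, 24 mm deep, 2.5 mm chamfer: 1.5 mm free all round the plug. When home, the module's shoulder rests on the box, its centre is 28 mm above this point and its x is parallel to this x.
- controller: Controller, fixed: grey box 120 (x) x 100 (y) x 30 mm; origin: centre of underside, below the socket, same axes. Steel end guards 44 mm wide stand at x = +35 and -35 mm (inner faces at 32 mm) and rise to 123 mm over the bench, 15 mm above the seated module's top (108 mm). Its y sides are open, so the module must be held there by its broad faces (36 mm).
- cover (a joint): Angle (rad) of the controller's hinged steel cover: 0 is shut, level over the guards; it grows as it opens up and back (pi/2 upright, stop at 2.3). Starts open, leaning back, 1.85 to 2.2. A stiff hinge (about 1 N at the free edge) keeps it where it is left, so it must be pushed all the way. A rubber pad under it just clears the top of a module that is home.
- cover_axis (a point): Middle of the cover's hinge axis, fixed on the controller: 46 mm from the socket point along x, 123 mm over the bench; the axis runs along the controller's y. Axes as the socket's.
- cover_edge (a point): Middle of the cover's free edge, 92 mm from the hinge axis. The cover is a plate 92 x 50 x 4 mm; its outer face (upper when shut, rear when upright) lies 5.5 mm outside the axis, so it is 128.5 mm over the bench when shut. The pad, 40 x 26 x 12 mm, is on the inner side.
- flask_small_a_center (a point): Small conical glass flask, loose, 64 mm diameter, 108 mm high. Point: half-way up. Leave alone.
- vial_center (a point): Small glass vial, loose, 23 mm diameter, 62 mm high. Point: half-way up. It and the flask may change places. Leave alone.
- beaker_foil_center (a point): Foil-covered beaker, loose, 105 x 111 x 116 mm high, at the right. Point: half-way up. Leave alone. (Other equipment, up to 260 mm high and not listed, is fixed along the back of the bench, beyond 0.74 m ahead of the robot, and along its far sides, beyond 0.4 m left and 0.5 m right.)

How it is judged:
By the outcome, as a careful person would: the job done as asked, in the order asked, and still so for the second after the job is handed in, with the robot touching nothing.
It also fails if it takes over 72 s, if anything falls off the work surface, if the arm or the gripper's body presses on something with over 40 N, if the wrist force passes 120 N, or if a joint passes its speed limit or range.

### The arm

A 6-joint arm with a two-finger parallel gripper is mounted at the origin on a cart in front of the work surface, level with it; the furniture and walls round the work are solid. World frame = base frame: x ahead of the robot, y to its left, z up, the work surface at z = 0. Lengths are in m, angles in rad, forces in N, time in s.
With the tool pointing down it reaches from about 0.2 to 0.875 m from the base axis. Payload 3.4 kg.
Tool frame: the origin (TCP) lies between the finger pads; the fingertips stand nose_length ahead of it and the grasp point (between the pads) is the TCP (nose_length is the distance from the TCP to the fingertips, in m); z points along the fingers, y is the line along which they close (so a half turn about z gives the same grasp; the last joint's range is limited). The gripper opens to 94 mm and grips with 3 to 60 N. Pads are 16 mm wide; open, the fingers measure 119 mm over their backs; the gripper's body (75 mm by 177 mm) begins 78 mm behind the grasp point.
Start: joints at [-1.224, 0.276, 1.505, -0, 1.361, -0.121], TCP at [0.259, -0.513, 0.224] pointing down, gripper open.
Joint ranges: [-2.89, 2.89], [-0.75, 2.08], [0.22, 2.7], [-1.18, 4.32], [0.11, 2.71], [-2.7, 2.7]. Speed limits (rad/s): [2.57, 2.57, 3.14, 3.14, 3.14, 3.14].

### API

Orientations are given as a 3x3 rotation matrix whose columns are the frame's x, y, z axes.
In Python, from bench import * gives the robot as it stands.
- The arm moves only by the tool carry_out, never from a script. Its arguments are lists of equal length, an entry for each row: "travel": the shift along the tool's x, y, z in cm, a list of three; "twist": the turn, a rotation vector about the tool's x, y, z in degrees, a list of three; "hand": the gripper command: -1 is shut, 1 is fully open, values between are in proportion. A call has 1 to 5 rows; each row shifts and turns the commanded pose from where the row before left it, along the tool's axes as they then stand; what a row does not reach is not made up. A row lasts 1/12 s, in which the tool goes at most 41.7 mm and 7.16 degrees, less where a joint would pass 70% of its speed; a pose out of reach is approached as far as the arm can. A call is refused whole if a number of a shift passes 4.17 or a number of a turn 7.16, either way. A call with a gripper value outside its range is refused whole. The fingers move at their own pace and stop on an object; the grip force is fixed at half the most. Time passes only in rows, so rows that do not move let the fingers close. It gives the time, the measured TCP pose, the force, the opening and the grip force at its end, in the units of the state.
- read_state(): the state, without advancing time (a new reading comes with each control period).
- grab_frame(name): name is "side" or "top"; returns a dict with "img" (384x512x3 uint8, red, green, blue), "vertical_fov" (degrees; the focal length in pixels is half the picture's height over the tangent of half this angle, whatever the lens; pixels are square), "cx", "cy" (the principal point, pixels), "k1" (the pictures are not rectified: a ray, as slopes to the right and down, at radius r is drawn at 1 + k1 r^2 times it, then the intrinsics apply), "origin" and "orientation" of the camera in the world. Camera axes: x right, y down, z forward; pixel columns grow to the right and rows downward; lengths in m; the calibration is good to about 2 mm. A picture is of the moment at which its call begins. There is no depth.
- close_job(): hands the job in; it is judged then, once.
The state is a dict: "clock": time; "joint_pos": joint angles; "joint_vel": joint speeds; "joint_efforts": joint torques, N m; "tool_pos": TCP position; "ee_rot": TCP orientation; "wrist_force": force on the tool from outside, world axes, zero at the start; "ft_torque": the same for the moment, N m; "finger_gap": finger opening in m; "grip_force": force on a finger pad.
Only numpy, scipy, OpenCV 4.12 (cv2) and the standard library are available. Lean on these libraries where they do the work, as an engineer would, in place of code of your own. Each camera call takes 0.05 s, during which the arm holds its last target. There are 200 camera calls.

## Working session

There is one attempt and no reset: what is moved stays moved. The work goes in short steps, Python scripts to look and compute and a tool call to move; the robot and the scene stay as the last step left them, time stands still between calls to the robot, and variables do not carry over. Pictures are saved under pics/ and viewed, at most 12 in all, crops included, and the job is handed in when it is done.

Besides the shell and the picture viewer there is one more tool, called after "Request:" as a command line: name --argument value ..., lists and objects as JSON in quotes. carry_out: Moves the arm, as the interface text tells. Its arguments: {"type":"object","properties":{"travel":{"type":"array"},"twist":{"type":"array"},"hand":{"type":"array"}},"required":["travel","twist","hand"]}

```bash
ls; mkdir -p pics; python3 - <<'E'
from bench import *
import cv2
s=read_state(); print(s)
for n in("top","side"):
    f=grab_frame(n); cv2.imwrite(f"pics/{n}0.png",f["img"][:,:,::-1]); print({k:v for k,v in f.items() if k!="img"})
E
```

```text
pics
{'clock': 0.0, 'joint_pos': array([-1.22399354e+00,  2.76555473e-01,  1.50611715e+00, -2.71386173e-05,
        1.36068846e+00, -1.20974175e-01]), 'joint_vel': array([-0.00176177,  0.00058527,  0.00113324, -0.00010031,  0.00160249,
        0.00146888]), 'joint_efforts': array([-1.81682321e-04, -4.04586196e+01, -2.37231874e+01,  6.97548408e-02,
        3.43755889e-02, -1.36036583e-04]), 'tool_pos': array([ 0.25908632, -0.51272439,  0.22363362]), 'ee_rot': array([[ 8.92570362e-01,  4.50907703e-01, -6.26036538e-04],
       [ 4.50908099e-01, -8.92568849e-01,  1.65411964e-03],
       [ 1.87074577e-04, -1.75870312e-03, -9.99998436e-01]]), 'wrist_force': array([-0.26526374,  0.07026303,  0.7995147 ]), 'ft_torque': array([-0.05477895, -0.00182747,  0.01688776]), 'grip_force': 0.0, 'finger_gap': 0.09387208747918105}
{'vertical_fov': 48.53600167533558, 'cx': 251.77255238023275, 'cy': 192.6996450228756, 'k1': -0.09912243582722104, 'origin': array([ 0.42322384, -0.12132014,  1.30786747]), 'orientation': array([[ 4.09131941e-04, -9.91770882e-01,  1.28024801e-01],
       [-9.99898782e-01,  1.41501090e-03,  1.41570783e-02],
       [-1.42217345e-02, -1.28017635e-01, -9.91669919e-01]])}
{'vertical_fov': 51.52939986915864, 'cx': 253.03625170091362, 'cy': 190.18056839468449, 'k1': -0.05178275038092263, 'origin': array([ 1.03722738, -0.78655404,  0.92182808]), 'orientation': array([[ 0.81228719,  0.42161635, -0.40302503],
       [ 0.58321805, -0.57907828,  0.56967101],
       [ 0.00679957, -0.69778793, -0.71627213]])}
```

View pics/top0.png

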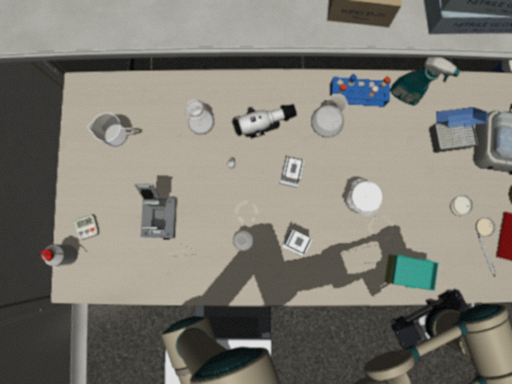

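View pics/side0.png

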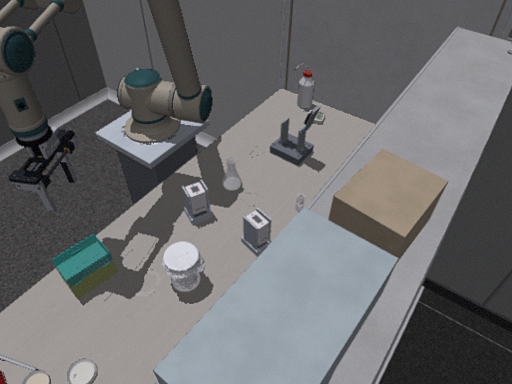

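The top view shows the controller near (158,215) with its cover leaning up and left. The cradles are at (291,170) and (297,240), the vial at (232,162), the flask at (243,240) and the beaker at (364,197). I'll enlarge these next.

```bash
cat > h.py <<'E'
import numpy as np, cv2
def K(f):
    F=f["img"].shape[0]/2/np.tan(np.radians(f["vertical_fov"]/2))
    return np.array([[F,0,f["cx"]],[0,F,f["cy"]],[0,0,1.]])
def und(f,p):
    # slopes with r-based k1: distorted = s*(1+k1 r^2)
    return cv2.undistortPoints(np.array(p,float).reshape(-1,1,2),K(f),np.array([f["k1"],0,0,0])).reshape(-1,2)
def atz(f,p,z):
    s=und(f,p); d=np.c_[s,np.ones(len(s))]@f["orientation"].T
    o=f["origin"]; z=np.broadcast_to(z,len(s)); return o+d*((z-o[2])/d[:,2])[:,None]
def proj(f,P):
    R=f["orientation"]; c=(np.array(P,float).reshape(-1,3)-f["origin"])@R
    return cv2.projectPoints(c,np.zeros(3),np.zeros(3),K(f),np.array([f["k1"],0,0,0]))[0].reshape(-1,2)
E
python3 - <<'E'
from bench import *
import cv2,numpy as np,pickle
f={n:grab_frame(n) for n in("top","side")}; pickle.dump(f,open("f0.pkl","wb"))
t=f["top"]["img"][:,:,::-1]; s=f["side"]["img"][:,:,::-1]
r=lambda i,x,y,w,h,k:cv2.resize(i[y:y+h,x:x+w],None,fx=k,fy=k,interpolation=cv2.INTER_CUBIC)
# three 50x75 tiles x8 : controller 130..180, cradle far, cradle near
a=np.hstack([r(t,130,178,50,70,8),r(t,270,148,50,70,8)])
cv2.imwrite("pics/a.png",a)
b=np.hstack([r(t,272,215,50,70,8),r(s,265,100,50,70,8)])
cv2.imwrite("pics/b.png",b)
c=np.hstack([r(s,175,170,50,70,8),r(s,235,195,50,70,8)])
cv2.imwrite("pics/c.png",c)
E
```

```text
(no output)
```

View pics/a.png

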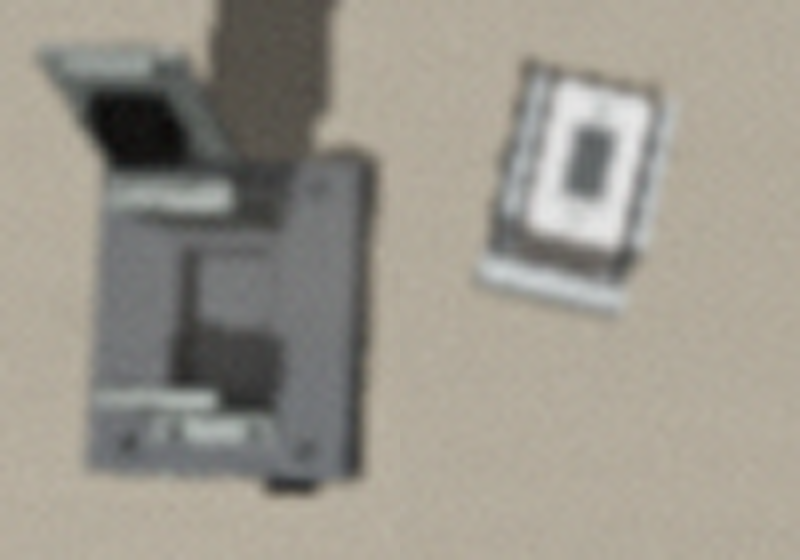

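View pics/b.png

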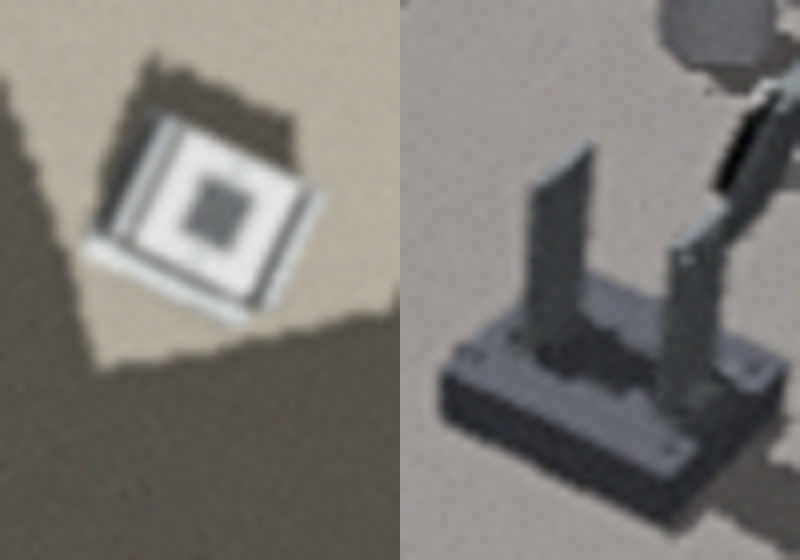

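Crop a: the far cradle holds the oblong module, its white top having corners near (553,82), (650,95), (632,252) and (526,238). The controller's top face runs from (88,466) to (350,472), with guard tops at (157,398) and (173,195). Crop b: the near cradle holds the square module, and the side view shows the guard tops with the cover leaning back. I'll check the side view of the modules.

View pics/c.png

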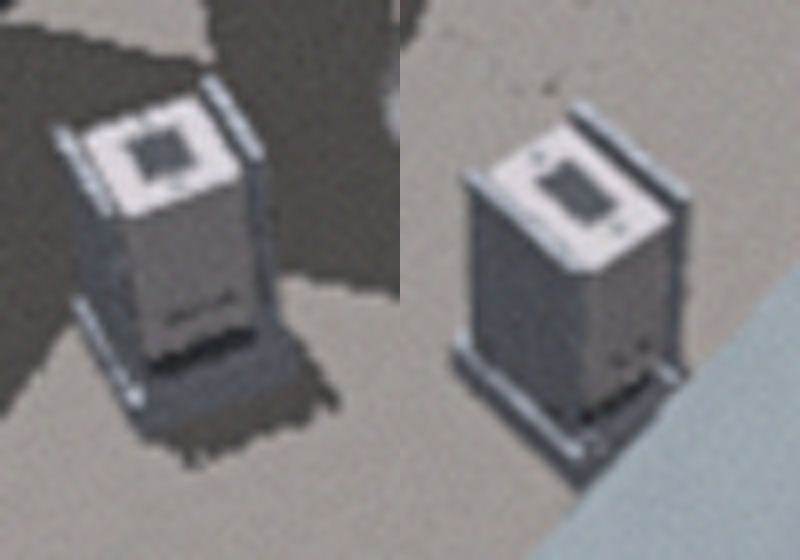

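```bash
cat > fit.py <<'E'
import pickle,numpy as np
from h import *
from scipy.optimize import least_squares
f=pickle.load(open("f0.pkl","rb"))
up=lambda pts,ox,oy,sh=0:[((x-sh+.5)/8-.5+ox,(y+.5)/8-.5+oy) for x,y in pts]
def fit(obs,x0):
    # obs: list of (cam, local pts, pixels)
    def W(v,L): 
        c,s=np.cos(v[2]),np.sin(v[2]); L=np.array(L,float); return np.c_[v[0]+c*L[:,0]-s*L[:,1],v[1]+s*L[:,0]+c*L[:,1],L[:,2]]
    r=lambda v:np.concatenate([(proj(f[c],W(v,L))-np.array(p)).ravel() for c,L,p in obs])
    o=least_squares(r,x0); return o.x,r(o.x).reshape(-1,2)
np.set_printoptions(precision=4,suppress=True)
h,g=.060-.025,.022
C=[("top",[(-.06,.05,.03),(-.06,-.05,.03)],up([(88,466),(350,472)],130,178)),
   ("top",[(-.035,0,.123),(.035,0,.123)],up([(157,398),(173,195)],130,178)),
   ("side",[(-.035,.022,.123),(-.035,-.022,.123),(.035,.022,.123),(.035,-.022,.123)][:0] or [(-.035,0,.123),(.035,0,.123)],up([(561,167),(700,227)],265,100,400))]
print("ctrl top",fit(C[:2],[.42,.2,0])); print("ctrl all",fit(C,[.42,.2,0]))
M=[("top",[(.028,.018,.11),(.028,-.018,.11),(-.028,-.018,.11),(-.028,.018,.11)],up([(553,80),(653,93),(633,252),(526,238)],270,148,400))]
print("mod",fit(M,[.5,-.2,0]))
# others
print("flask,vial,beaker,sq",atz(f["top"],[(243,240),(232,162),(365,197)]+up([(220,212)],272,215),[.1,.06,.116,.11]))
E
python3 fit.py
```

```text
ctrl top (array([ 0.5154,  0.1813, -0.0282]), array([[-0.0234,  0.1649],
       [-0.0721,  0.5064],
       [ 0.3464, -0.5967],
       [-0.2592, -0.0306]]))
ctrl all (array([ 0.5155,  0.1811, -0.0296]), array([[ 0.0231,  0.0924],
       [-0.028 ,  0.4829],
       [ 0.4081, -0.6478],
       [-0.1617, -0.0802],
       [-0.0433, -0.404 ],
       [ 0.0231, -0.2172]]))
mod (array([ 0.6481, -0.2234, -0.1507]), array([[-0.0941,  0.2708],
       [-0.16  ,  0.4826],
       [-0.3053, -0.317 ],
       [ 0.5573, -0.4244]]))
flask,vial,beaker,sq [[ 0.4445 -0.0794  0.1   ]
 [ 0.6769 -0.0444  0.06  ]
 [ 0.5644 -0.4245  0.116 ]
 [ 0.4412 -0.2366  0.11  ]]
```

Crop c confirms the oblong module: its port centre is at (577,190) in the right tile and its top corners match the cradle walls. Next I'll cross-check it in the side view, then check the clearance behind it and plan the first approach.

```bash
cat >> fit.py <<'E'
M2=M+[("side",[(0,0,.11)],up([(577,190)],235,195,400))]
print("mod2",fit(M2,[.5,-.2,0]))
print("back things z=.06,.2:",atz(f["top"],[(325,137),(312,122),(297,112),(345,105)],.06),atz(f["top"],[(325,137),(312,122),(297,112)],.2))
E
python3 fit.py | sed -n '/mod2/,$p'; python3 - <<'E'
import bench; print([ (k,getattr(bench,k)) for k in dir(bench) if not k.startswith('_') and not callable(getattr(bench,k))][:20])
E
```

```text
mod2 (array([ 0.6485, -0.2228, -0.1506]), array([[-0.2967,  0.1457],
       [-0.3629,  0.3564],
       [-0.5079, -0.4446],
       [ 0.3551, -0.5509],
       [-0.8264,  0.4447]]))
back things z=.06,.2: [[ 0.7532 -0.324   0.06  ]
 [ 0.7999 -0.2858  0.06  ]
 [ 0.8314 -0.2409  0.06  ]
 [ 0.854  -0.3882  0.06  ]] [[ 0.7162 -0.3013  0.2   ]
 [ 0.7577 -0.2673  0.2   ]
 [ 0.7856 -0.2274  0.2   ]]
[('nose_length', 0.019)]
```

Request:
carry_out --travel '[[0,0,0],[0,0,0],[0,0,0],[0,0,0]]' --twist '[[0,0,-6.8],[0,0,-6.8],[0,0,-6.8],[0,0,-6.8]]' --hand '[1,1,1,1]'

```text
clock: 0.53
tool_pos: [0.2592, -0.5131, 0.2242]
ee_rot: [[0.583, 0.812, -0.0], [0.812, -0.583, 0.0], [0.0, -0.0, -1.0]]
wrist_force: [0.3, 0.2, 0.3]
finger_gap: 0.0941
grip_force: 0.0
```

Request:
carry_out --travel '[[0,0,0],[0,0,0],[0,0,0],[0,0,0]]' --twist '[[0,0,-6.8],[0,0,-6.8],[0,0,-6.8],[0,0,-6.8]]' --hand '[1,1,1,1]'

```text
clock: 0.87
tool_pos: [0.2592, -0.5131, 0.2242]
ee_rot: [[0.147, 0.989, -0.0], [0.989, -0.147, 0.0], [0.0, -0.0, -1.0]]
wrist_force: [-1.2, -0.6, -0.1]
finger_gap: 0.0938
grip_force: 0.0
```

Request:
carry_out --travel '[[2.6,2.6,0],[2.6,2.6,0],[2.6,2.6,0],[2.6,2.6,0],[2.6,2.6,0]]' --twist '[[0,0,0],[0,0,0],[0,0,0],[0,0,0],[0,0,0]]' --hand '[1,1,1,1,1]'

```text
clock: 1.28
tool_pos: [0.4086, -0.4035, 0.2244]
ee_rot: [[0.154, 0.988, -0.0], [0.988, -0.154, 0.0], [0.0, -0.0, -1.0]]
wrist_force: [0.1, -0.5, -0.4]
finger_gap: 0.0938
grip_force: 0.0
```

Request:
carry_out --travel '[[2.6,2.6,0],[2.6,2.6,0],[2.6,2.6,0],[2.6,2.6,0],[2.6,2.6,0]]' --twist '[[0,0,0],[0,0,0],[0,0,0],[0,0,0],[0,0,0]]' --hand '[1,1,1,1,1]'

```text
clock: 1.7
tool_pos: [0.5572, -0.2947, 0.2243]
ee_rot: [[0.153, 0.988, -0.0], [0.988, -0.153, 0.0], [-0.0, -0.0, -1.0]]
wrist_force: [-0.1, -1.2, 0.6]
finger_gap: 0.0943
grip_force: 0.0
```

Request:
carry_out --travel '[[2.6,2.6,0],[2.6,2.6,0],[0,0,0]]' --twist '[[0,0,0],[0,0,0],[0,0,0]]' --hand '[1,1,1]'

```text
clock: 1.95
tool_pos: [0.6203, -0.248, 0.2235]
ee_rot: [[0.148, 0.989, 0.003], [0.989, -0.148, 0.003], [0.003, 0.003, -1.0]]
wrist_force: [0.7, -0.4, -0.3]
finger_gap: 0.094
grip_force: 0.0
```

```bash
cat > go.py <<'E'
# usage: go.py x y z yawdeg(of tool x): prints the remaining shift in tool axes (cm) and turn (deg)
import sys,numpy as np
from bench import *
from scipy.spatial.transform import Rotation as Ro
s=read_state(); x,y,z,w=map(float,sys.argv[1:5]); w=np.radians(w)
T=np.array([[np.cos(w),np.sin(w),0],[np.sin(w),-np.cos(w),0],[0,0,-1]])
R=s["ee_rot"]; d=np.array([x,y,z])-s["tool_pos"]
np.set_printoptions(precision=3,suppress=True)
print("pos",s["tool_pos"],"yaw",np.degrees(np.arctan2(R[1,0],R[0,0])),"t",s["clock"],"F",s["wrist_force"],"gap",s["finger_gap"],"grip",s["grip_force"])
print("tool shift cm",100*R.T@d,"after-turn axes",100*T.T@d,"turn deg",np.degrees(Ro.from_matrix(R.T@T).as_rotvec()))
E
python3 go.py .6483 -.2231 .085 81.4
```

```text
pos [ 0.62  -0.248  0.224] yaw 81.50627396110929 t 1.95 F [ 0.712 -0.357 -0.334] gap 0.09403222727804428 grip 0.0
tool shift cm [ 2.824  2.362 13.867] after-turn axes [ 2.877  2.395 13.851] turn deg [ 0.155 -0.198  0.106]
```

Request:
carry_out --travel '[[2.87,2.38,0],[0,0,2.5],[0,0,2.5],[0,0,3],[0,0,0]]' --twist '[[0,0,0],[0,0,0],[0,0,0],[0,0,0],[0,0,0]]' --hand '[1,1,1,1,1]'

```text
clock: 2.37
tool_pos: [0.6391, -0.2264, 0.138]
ee_rot: [[0.153, 0.988, -0.011], [0.988, -0.153, 0.005], [0.003, -0.012, -1.0]]
wrist_force: [-1.0, 0.4, -0.7]
finger_gap: 0.094
grip_force: 0.0
```

```bash
python3 go.py .6483 -.2231 .085 81.4; python3 - <<'E'
from bench import *
import cv2,numpy as np
r=lambda i,x,y,w,h,k:cv2.resize(i[y:y+h,x:x+w],None,fx=k,fy=k,interpolation=cv2.INTER_CUBIC)
t=grab_frame("top")["img"][:,:,::-1];s=grab_frame("side")["img"][:,:,::-1]
cv2.imwrite("pics/d.png",np.hstack([r(t,260,130,70,90,5),r(s,220,170,80,90,5)]))
E
```

```text
pos [ 0.639 -0.226  0.138] yaw 81.21639147815966 t 2.3667 F [-1.023  0.359 -0.687] gap 0.09398716940620246 grip 0.0
tool shift cm [0.447 0.922 5.292] after-turn axes [0.46  0.86  5.302] turn deg [-0.688 -0.175 -0.183]
```

View pics/d.png

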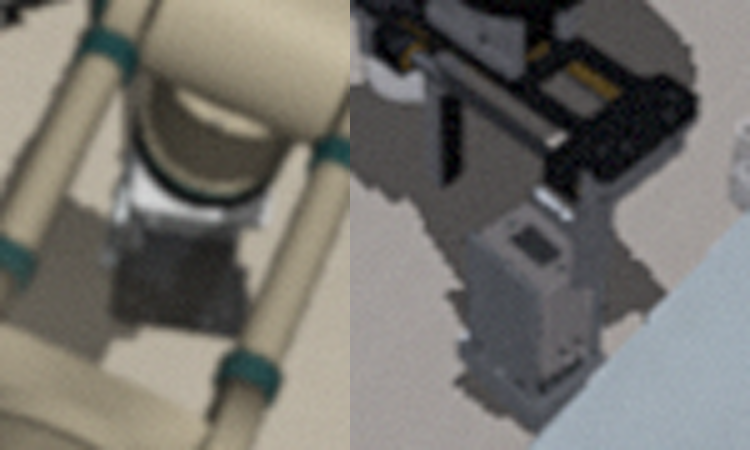

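The left tile (top view) shows the arm hiding the module. In the side view the module's top is centred near (535,243), with fingers at about (450,180) and (560,205). I'll compare these with their projections.

```bash
python3 - <<'E'
from bench import *
from h import *
s=read_state(); f=grab_frame("side"); R=s["ee_rot"]; p=s["tool_pos"]; print(p,s["joint_vel"],s["joint_pos"])
y=R[:,1]; z=R[:,2]
P=[p+z*.019+y*.052,p+z*.019-y*.052,p+z*.019+y*.052+R[:,0]*.008,p+z*.019-y*.052+R[:,0]*.008]
q=proj(f,P+[[.6483,-.2231,.11]]); print((q-[220,170])*5+[350,0])
E
```

```text
[ 0.64228591 -0.22800504  0.14359128] [-0.00060892 -0.03033095 -0.05933048  0.00098599 -0.00031795  0.00211927] [-4.42975888e-01  4.84422896e-01  1.37852872e+00 -2.66911769e-04
  1.28156922e+00 -2.89023270e-01]
[[586.26372928 280.98914369]
 [445.54396974 174.86422408]
 [596.83792891 272.42503847]
 [456.14822008 167.09074898]
 [528.6520974  243.99158526]]
```

The fingertips are where they should be and the module agrees to about 2 mm. I'll centre and descend.

```bash
python3 go.py .6487 -.2226 .085 81.4
```

```text
pos [ 0.643 -0.229  0.145] yaw 81.1786125616654 t 2.5167 F [-0.128 -0.462  0.284] gap 0.09390550885405342 grip 0.0
tool shift cm [0.672 0.422 6.039] after-turn axes [0.668 0.43  6.039] turn deg [ 0.044  0.025 -0.221]
```

Request:
carry_out --travel '[[0.68,0.43,0],[0,0,1.5],[0,0,1.5],[0,0,1.5],[0,0,1.5]]' --twist '[[0,0,0],[0,0,0],[0,0,0],[0,0,0],[0,0,0]]' --hand '[1,1,1,1,1]'

```text
clock: 2.93
tool_pos: [0.6504, -0.2222, 0.0866]
ee_rot: [[0.153, 0.988, 0.005], [0.988, -0.153, -0.002], [-0.001, 0.005, -1.0]]
wrist_force: [0.1, -0.1, -0.2]
finger_gap: 0.0939
grip_force: 0.0
```

Request:
carry_out --travel '[[0,0,0],[0,0,0],[0,0,0],[0,0,0]]' --twist '[[0,0,0],[0,0,0],[0,0,0],[0,0,0]]' --hand '[1,1,1,1]'

```text
clock: 3.27
tool_pos: [0.6498, -0.2223, 0.0865]
ee_rot: [[0.153, 0.988, 0.003], [0.988, -0.153, -0.001], [-0.001, 0.003, -1.0]]
wrist_force: [-0.3, -0.5, -0.1]
finger_gap: 0.0939
grip_force: 0.0
```

```bash
python3 go.py .6487 -.2226 .085 81.4
```

```text
pos [ 0.65  -0.222  0.087] yaw 81.20581054516207 t 3.2667 F [-0.27  -0.476 -0.06 ] gap 0.09385524492270811 grip 0.0
tool shift cm [-0.047 -0.108  0.153] after-turn axes [-0.047 -0.107  0.153] turn deg [ 0.199  0.055 -0.194]
```

Now I'll close the gripper.

Request:
carry_out --travel '[[0,-0.1,0.1],[0,0,0],[0,0,0],[0,0,0],[0,0,0]]' --twist '[[0,0,0],[0,0,0],[0,0,0],[0,0,0],[0,0,0]]' --hand '[-1,-1,-1,-1,-1]'

```text
clock: 3.68
tool_pos: [0.6476, -0.2218, 0.0836]
ee_rot: [[0.153, 0.988, 0.0], [0.988, -0.153, -0.0], [-0.0, 0.0, -1.0]]
wrist_force: [1.2, -0.4, 0.7]
finger_gap: 0.0644
grip_force: 0.0
```

Request:
carry_out --travel '[[0,0,0],[0,0,0],[0,0,0],[0,0,0],[0,0,0]]' --twist '[[0,0,0],[0,0,0],[0,0,0],[0,0,0],[0,0,0]]' --hand '[-1,-1,-1,-1,-1]'

```text
clock: 4.1
tool_pos: [0.6484, -0.222, 0.0839]
ee_rot: [[0.153, 0.988, 0.002], [0.988, -0.153, -0.001], [-0.0, 0.002, -1.0]]
wrist_force: [3.2, -0.2, 1.6]
finger_gap: 0.0571
grip_force: 29.3
```

Request:
carry_out --travel '[[0,0,-0.8],[0,0,-1.5],[0,0,-2.5],[0,0,-2.5],[0,0,-2.5]]' --twist '[[0,0,0],[0,0,0],[0,0,0],[0,0,0],[0,0,0]]' --hand '[-1,-1,-1,-1,-1]'

```text
clock: 4.52
tool_pos: [0.6453, -0.221, 0.1813]
ee_rot: [[0.153, 0.988, -0.006], [0.988, -0.153, 0.002], [0.001, -0.006, -1.0]]
wrist_force: [1.2, -0.1, -2.3]
finger_gap: 0.057
grip_force: 29.3
```

Request:
carry_out --travel '[[0,0,-2.5],[0,0,-1],[0,0,0],[0,0,0]]' --twist '[[0,0,0],[0,0,0],[0,0,0],[0,0,0]]' --hand '[-1,-1,-1,-1]'

```text
clock: 4.85
tool_pos: [0.6466, -0.2214, 0.2157]
ee_rot: [[0.153, 0.988, -0.002], [0.988, -0.153, 0.001], [0.0, -0.002, -1.0]]
wrist_force: [0.9, 0.9, -3.6]
finger_gap: 0.0568
grip_force: 29.3
```

```bash
python3 go.py .555 -.12 .075 88.3; python3 - <<'E'
from bench import *
from h import *
f=grab_frame("side"); cv2.imwrite("pics/e.png",cv2.resize(f["img"][120:280,160:360,::-1],None,fx=4,fy=3.75*4/3.75,interpolation=cv2.INTER_CUBIC)[:600])
E
```

```text
pos [ 0.647 -0.221  0.216] yaw 81.20313723457639 t 4.85 F [ 0.855  0.912 -3.643] gap 0.05684814165540153 grip 29.32323792949319
tool shift cm [  8.616 -10.568  14.091] after-turn axes [ 9.863 -9.453 14.065] turn deg [-0.126 -0.023 -7.097]
```

View pics/e.png

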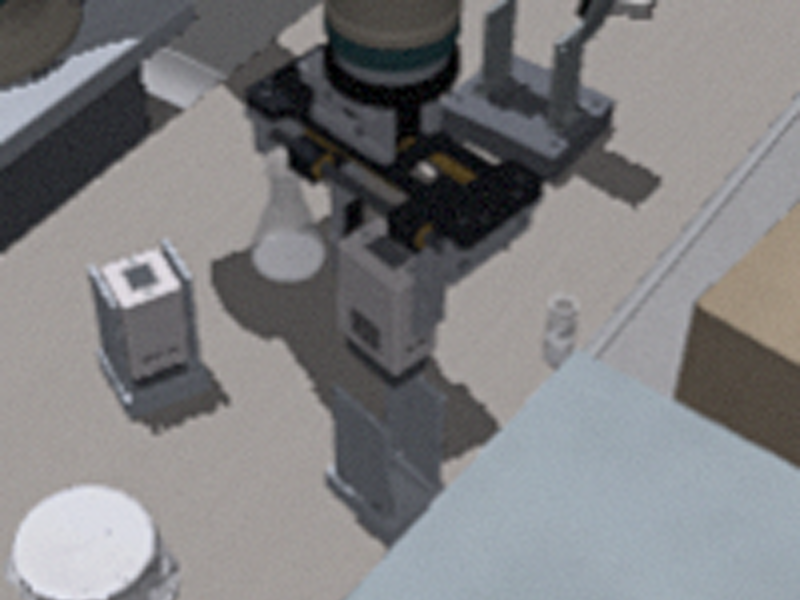

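The picture shows the module held upright and clear of the cradle at about (385,300). The square module is undisturbed at (150,310), as are the flask at (287,240) and the vial at (562,330).

Request:
carry_out --travel '[[0,0,0],[2.4,-2.4,0],[2.5,-2.4,0],[2.5,-2.4,0],[2.4,-2.3,0]]' --twist '[[0,0,-7.0],[0,0,0],[0,0,0],[0,0,0],[0,0,0]]' --hand '[-1,-1,-1,-1,-1]'

```text
clock: 5.32
tool_pos: [0.5527, -0.1192, 0.2136]
ee_rot: [[0.032, 0.999, -0.006], [0.999, -0.032, 0.002], [0.002, -0.006, -1.0]]
wrist_force: [-0.2, 0.3, -2.8]
finger_gap: 0.057
grip_force: 29.3
```

Request:
carry_out --travel '[[0,0,2.5],[0,0,3],[0,0,3],[0,0,2.5],[0,0,1.5]]' --twist '[[0,0,0],[0,0,0],[0,0,0],[0,0,0],[0,0,0]]' --hand '[-1,-1,-1,-1,-1]'

```text
clock: 5.73
tool_pos: [0.5517, -0.1194, 0.0865]
ee_rot: [[0.031, 0.999, -0.009], [1.0, -0.031, 0.003], [0.003, -0.009, -1.0]]
wrist_force: [-0.6, -0.2, -2.2]
finger_gap: 0.0563
grip_force: 29.3
```

Request:
carry_out --travel '[[0,0,0],[0,0,0],[0,0,0]]' --twist '[[0,0,0],[0,0,0],[0,0,0]]' --hand '[-1,-1,-1]'

```text
clock: 5.98
tool_pos: [0.5558, -0.1209, 0.0915]
ee_rot: [[0.031, 1.0, -0.0], [1.0, -0.031, -0.0], [-0.0, -0.0, -1.0]]
wrist_force: [0.5, -1.0, -2.8]
finger_gap: 0.057
grip_force: 29.3
```

```bash
python3 go.py .555 -.12 .0739 88.3
```

```text
pos [ 0.556 -0.121  0.092] yaw 88.20195187666576 t 5.9833 F [ 0.518 -0.977 -2.801] gap 0.05704664468618186 grip 29.32392943650484
tool shift cm [ 0.083 -0.083  1.76 ] after-turn axes [ 0.083 -0.083  1.76 ] turn deg [-0.011  0.002 -0.098]
```

Request:
carry_out --travel '[[0,0,0.7],[0,0,0.5],[0,0,0.3],[0,0,0],[0,0,0]]' --twist '[[0,0,0],[0,0,0],[0,0,0],[0,0,0],[0,0,0]]' --hand '[-1,-1,-1,-1,-1]'

```text
clock: 6.4
tool_pos: [0.5556, -0.1208, 0.0765]
ee_rot: [[0.031, 1.0, -0.0], [1.0, -0.031, -0.0], [-0.0, -0.0, -1.0]]
wrist_force: [0.7, 0.6, -2.7]
finger_gap: 0.0567
grip_force: 29.3
```

Request:
carry_out --travel '[[0,0,0.1],[0,0,0.1],[0,0,0],[0,0,0]]' --twist '[[0,0,0],[0,0,0],[0,0,0],[0,0,0]]' --hand '[-1,-1,-1,-1]'

```text
clock: 6.73
tool_pos: [0.5557, -0.1208, 0.0745]
ee_rot: [[0.031, 1.0, 0.0], [1.0, -0.031, -0.0], [-0.0, 0.0, -1.0]]
wrist_force: [-0.5, 0.6, -2.6]
finger_gap: 0.0569
grip_force: 29.3
```

Request:
carry_out --travel '[[0,0,0.05],[0,0,0.05],[0,0,0],[0,0,0]]' --twist '[[0,0,0],[0,0,0],[0,0,0],[0,0,0]]' --hand '[-1,-1,-1,-1]'

```text
clock: 7.07
tool_pos: [0.5558, -0.1208, 0.0738]
ee_rot: [[0.031, 1.0, 0.0], [1.0, -0.031, -0.0], [-0.0, 0.0, -1.0]]
wrist_force: [-0.6, 0.2, 1.5]
finger_gap: 0.0571
grip_force: 29.3
```

Request:
carry_out --travel '[[0,0,0.05],[0,0,0],[0,0,0]]' --twist '[[0,0,0],[0,0,0],[0,0,0]]' --hand '[-1,-1,-1]'

```text
clock: 7.32
tool_pos: [0.5559, -0.1209, 0.0738]
ee_rot: [[0.031, 1.0, 0.001], [1.0, -0.031, -0.0], [-0.0, 0.001, -1.0]]
wrist_force: [-0.7, -0.3, 4.9]
finger_gap: 0.0568
grip_force: 29.3
```

Request:
carry_out --travel '[[0,0,0],[0,0,0],[0,0,0],[0,0,0],[0,0,0]]' --twist '[[0,0,0],[0,0,0],[0,0,0],[0,0,0],[0,0,0]]' --hand '[1,1,1,1,1]'

```text
clock: 7.73
tool_pos: [0.5557, -0.1208, 0.0728]
ee_rot: [[0.031, 1.0, -0.0], [1.0, -0.031, -0.0], [-0.0, -0.0, -1.0]]
wrist_force: [-0.1, 0.5, -0.6]
finger_gap: 0.087
grip_force: 0.0
```

Request:
carry_out --travel '[[0,0,0],[0,0,0],[0,0,0],[0,0,0],[0,0,-1]]' --twist '[[0,0,0],[0,0,0],[0,0,0],[0,0,0],[0,0,0]]' --hand '[1,1,1,1,1]'

```text
clock: 8.15
tool_pos: [0.5542, -0.1203, 0.0816]
ee_rot: [[0.031, 1.0, -0.004], [1.0, -0.031, 0.001], [0.001, -0.004, -1.0]]
wrist_force: [-0.3, 0.2, 0.2]
finger_gap: 0.094
grip_force: 0.0
```

Request:
carry_out --travel '[[0,0,-1.5],[0,0,-2],[0,0,-2],[0,0,-1.5],[0,0,0]]' --twist '[[0,0,0],[0,0,0],[0,0,0],[0,0,0],[0,0,0]]' --hand '[1,1,1,1,1]'

```text
clock: 8.57
tool_pos: [0.558, -0.1215, 0.1571]
ee_rot: [[0.031, 0.999, 0.007], [1.0, -0.031, -0.003], [-0.002, 0.007, -1.0]]
wrist_force: [0.4, -0.5, 0.3]
finger_gap: 0.0941
grip_force: 0.0
```

```bash
python3 go.py .5559 -.1209 .0738 -1.8; python3 - <<'E'
from bench import *
from h import *
f=grab_frame("side"); cv2.imwrite("pics/f.png",cv2.resize(f["img"][130:270,170:330,::-1],None,fx=4,fy=4,interpolation=cv2.INTER_CUBIC)[:600])
print((proj(f,[[.5559,-.1209,.1]])-[170,130])*4)
E
```

```text
pos [ 0.558 -0.122  0.157] yaw 88.20438434845121 t 8.5667 F [ 0.407 -0.508  0.293] gap 0.09413818007860544 grip 0.0
tool shift cm [ 0.075 -0.272  8.326] after-turn axes [-0.211 -0.056  8.328] turn deg [ 0.435 -0.225 90.004]
[[320.71952852 220.26223798]]
```

View pics/f.png

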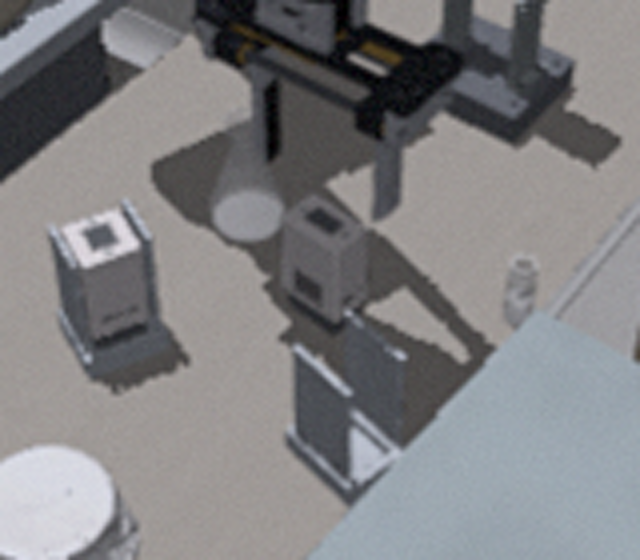

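The module stands upright on the bench, its top at (326,218) against (321,220) predicted. Next I'll turn the gripper 90° and grasp across the broad faces.

Request:
carry_out --travel '[[0,0,0],[0,0,0],[0,0,0],[0,0,0],[0,0,0]]' --twist '[[0,0,6.9],[0,0,6.9],[0,0,6.9],[0,0,6.9],[0,0,6.9]]' --hand '[1,1,1,1,1]'

```text
clock: 9.03
tool_pos: [0.5548, -0.1205, 0.1517]
ee_rot: [[0.597, 0.802, -0.002], [0.802, -0.597, 0.001], [-0.001, -0.002, -1.0]]
wrist_force: [0.6, 0.2, 0.1]
finger_gap: 0.0944
grip_force: 0.0
```

Request:
carry_out --travel '[[0,0,0],[0,0,0],[0,0,0],[0,0,0],[0,0,0]]' --twist '[[0,0,6.9],[0,0,6.9],[0,0,6.9],[0,0,6.9],[0,0,6.9]]' --hand '[1,1,1,1,1]'

```text
clock: 9.45
tool_pos: [0.5548, -0.1205, 0.1516]
ee_rot: [[0.946, 0.323, -0.002], [0.323, -0.946, 0.001], [-0.002, -0.001, -1.0]]
wrist_force: [1.1, 0.3, -0.1]
finger_gap: 0.094
grip_force: 0.0
```

Request:
carry_out --travel '[[0,0,0],[0,0,0],[0,0,0],[0,0,0],[0,0,0]]' --twist '[[0,0,6.9],[0,0,6.9],[0,0,6.9],[0,0,0],[0,0,0]]' --hand '[1,1,1,1,1]'

```text
clock: 9.87
tool_pos: [0.555, -0.1206, 0.152]
ee_rot: [[1.0, -0.023, -0.002], [-0.023, -1.0, 0.001], [-0.002, -0.0, -1.0]]
wrist_force: [-0.3, 0.3, 0.3]
finger_gap: 0.094
grip_force: 0.0
```

```bash
python3 go.py .5559 -.1205 .078 -1.8
```

```text
pos [ 0.555 -0.121  0.152] yaw -1.3227727101822262 t 9.8667 F [-0.306  0.263  0.292] gap 0.09403824086288759 grip 0.0
tool shift cm [ 0.1   -0.005  7.401] after-turn axes [ 0.087 -0.01   7.401] turn deg [-0.028  0.102  0.477]
```

Request:
carry_out --travel '[[0.1,0,1.5],[0,0,2],[0,0,2],[0,0,1.4],[0,0,0.5]]' --twist '[[0,0.1,0.5],[0,0,0],[0,0,0],[0,0,0],[0,0,0]]' --hand '[1,1,1,1,1]'

```text
clock: 10.28
tool_pos: [0.5548, -0.1202, 0.0763]
ee_rot: [[0.999, -0.032, -0.003], [-0.032, -0.999, 0.002], [-0.003, -0.001, -1.0]]
wrist_force: [-0.5, 1.2, 0.1]
finger_gap: 0.0939
grip_force: 0.0
```

Request:
carry_out --travel '[[0,0,0],[0,0,0],[0,0,0],[0,0,0]]' --twist '[[0,0,0],[0,0,0],[0,0,0],[0,0,0]]' --hand '[1,1,1,1]'

```text
clock: 10.62
tool_pos: [0.5576, -0.1211, 0.08]
ee_rot: [[0.999, -0.034, 0.004], [-0.034, -0.999, -0.001], [0.004, 0.001, -1.0]]
wrist_force: [-0.2, -0.9, -0.4]
finger_gap: 0.0939
grip_force: 0.0
```

```bash
python3 go.py .5559 -.1205 .078 -1.8
```

```text
pos [ 0.558 -0.121  0.08 ] yaw -1.9674606327350834 t 10.6167 F [-0.199 -0.927 -0.395] gap 0.09394636678517704 grip 0.0
tool shift cm [-0.17  -0.052  0.204] after-turn axes [-0.169 -0.052  0.205] turn deg [ 0.042 -0.221 -0.168]
```

Request:
carry_out --travel '[[-0.1,0,0.1],[0,0,0],[0,0,0],[0,0,0]]' --twist '[[0,-0.1,-0.1],[0,0,0],[0,0,0],[0,0,0]]' --hand '[1,1,1,1]'

```text
clock: 10.95
tool_pos: [0.5559, -0.1208, 0.0782]
ee_rot: [[0.999, -0.033, 0.0], [-0.033, -0.999, -0.0], [0.0, 0.0, -1.0]]
wrist_force: [-0.4, 0.3, 0.2]
finger_gap: 0.094
grip_force: 0.0
```

```bash
python3 go.py .5559 -.1205 .078 -1.8
```

```text
pos [ 0.556 -0.121  0.078] yaw -1.8932782933530212 t 10.95 F [-0.352  0.288  0.248] gap 0.09402193329249746 grip 0.0
tool shift cm [ 0.004 -0.03   0.021] after-turn axes [ 0.004 -0.03   0.021] turn deg [ 0.012 -0.025 -0.093]
```

Request:
carry_out --travel '[[0,0,0],[0,0,0],[0,0,0],[0,0,0],[0,0,0]]' --twist '[[0,0,0],[0,0,0],[0,0,0],[0,0,0],[0,0,0]]' --hand '[-1,-1,-1,-1,-1]'

```text
clock: 11.37
tool_pos: [0.5558, -0.1208, 0.078]
ee_rot: [[0.999, -0.033, 0.0], [-0.033, -0.999, -0.0], [0.0, 0.0, -1.0]]
wrist_force: [-0.8, 1.0, -0.3]
finger_gap: 0.0643
grip_force: 0.0
```

Request:
carry_out --travel '[[0,0,0],[0,0,0],[0,0,0],[0,0,0],[0,0,0]]' --twist '[[0,0,0],[0,0,0],[0,0,0],[0,0,0],[0,0,0]]' --hand '[-1,-1,-1,-1,-1]'

```text
clock: 11.78
tool_pos: [0.5557, -0.1208, 0.078]
ee_rot: [[0.999, -0.033, -0.0], [-0.033, -0.999, -0.0], [-0.0, 0.0, -1.0]]
wrist_force: [-0.6, 0.1, 0.7]
finger_gap: 0.0367
grip_force: 29.2
```

Request:
carry_out --travel '[[0,0,0],[0,0,0],[0,0,0],[0,0,0]]' --twist '[[0,0,0],[0,0,0],[0,0,0],[0,0,0]]' --hand '[-1,-1,-1,-1]'

```text
clock: 12.12
tool_pos: [0.5557, -0.1208, 0.0779]
ee_rot: [[0.999, -0.033, -0.0], [-0.033, -0.999, -0.0], [-0.0, 0.0, -1.0]]
wrist_force: [0.0, 0.4, -0.6]
finger_gap: 0.0368
grip_force: 29.2
```

Request:
carry_out --travel '[[0,0,-0.8],[0,0,-1.5],[0,0,-2.5],[0,0,-2.5],[0,0,-2.5]]' --twist '[[0,0,0],[0,0,0],[0,0,0],[0,0,0],[0,0,0]]' --hand '[-1,-1,-1,-1,-1]'

```text
clock: 12.53
tool_pos: [0.5552, -0.1206, 0.1768]
ee_rot: [[0.999, -0.033, -0.001], [-0.033, -0.999, 0.0], [-0.001, -0.0, -1.0]]
wrist_force: [0.9, 0.3, -2.0]
finger_gap: 0.0368
grip_force: 29.2
```

Request:
carry_out --travel '[[0,0,-2.5],[0,0,-1.2],[0,0,-0.5],[0,0,0],[0,0,0]]' --twist '[[0,0,0],[0,0,0],[0,0,0],[0,0,0],[0,0,0]]' --hand '[-1,-1,-1,-1,-1]'

```text
clock: 12.95
tool_pos: [0.5551, -0.1205, 0.2172]
ee_rot: [[0.999, -0.033, -0.001], [-0.033, -0.999, 0.0], [-0.001, -0.0, -1.0]]
wrist_force: [-0.1, -0.7, -3.1]
finger_gap: 0.0366
grip_force: 29.2
```

```bash
cat >> fit.py <<'E'
C2=C+[("side",[(-.06,-.05,.03),(.06,-.05,.03),(.06,.05,.03)],up([(441,370),(668,473),(786,364)],265,100,400))]
print("C2",fit(C2,[.5,.2,0])); print("side only",fit(C2[2:],[.5,.2,0]))
E
python3 fit.py|sed -n '/C2/,$p'; python3 go.py .5155 .1812 .217 -1.7
```

```text
C2 (array([ 0.5155,  0.1815, -0.025 ]), array([[-0.0148,  0.1938],
       [-0.0583,  0.4303],
       [ 0.3311, -0.6227],
       [-0.3514, -0.0582],
       [-0.0267, -0.4418],
       [ 0.0902, -0.3033],
       [-0.5303,  0.0051],
       [-0.0885,  0.922 ],
       [ 0.4007, -0.2874]]))
side only (array([ 0.5155,  0.1815, -0.0223]), array([[-0.0218, -0.4354],
       [ 0.1258, -0.3238],
       [-0.5057,  0.0364],
       [-0.0091,  0.9055],
       [ 0.4105, -0.3321]]))
pos [ 0.555 -0.121  0.217] yaw -1.8990319468772425 t 12.95 F [-0.122 -0.726 -3.078] gap 0.03663606461704372 grip 29.189094321336597
tool shift cm [ -4.957 -30.026   0.043] after-turn axes [ -4.853 -30.043   0.023] turn deg [-0.023  0.085 -0.199]
```

Request:
carry_out --travel '[[-0.5,-3,0],[-0.5,-3,0],[-0.5,-3,0],[-0.5,-3,0],[-0.5,-3,0]]' --twist '[[0,0,-0.4],[0,0,0],[0,0,0],[0,0,0],[0,0,0]]' --hand '[-1,-1,-1,-1,-1]'

```text
clock: 13.37
tool_pos: [0.5334, 0.0311, 0.2161]
ee_rot: [[1.0, -0.027, -0.004], [-0.027, -1.0, 0.0], [-0.004, -0.0, -1.0]]
wrist_force: [0.0, 0.3, -2.4]
finger_gap: 0.0368
grip_force: 29.2
```

Request:
carry_out --travel '[[-0.5,-3,0],[-0.5,-3,0],[-0.5,-3,0],[-0.4,-3,0],[-0.4,-3,0]]' --twist '[[0,0,0],[0,0,0],[0,0,0],[0,0,0],[0,0,0]]' --hand '[-1,-1,-1,-1,-1]'

```text
clock: 13.78
tool_pos: [0.5143, 0.1816, 0.2161]
ee_rot: [[1.0, -0.026, -0.004], [-0.026, -1.0, -0.001], [-0.004, 0.001, -1.0]]
wrist_force: [0.3, -0.2, -3.1]
finger_gap: 0.0367
grip_force: 29.2
```

Request:
carry_out --travel '[[0,0,0],[0,0,0],[0,0,0],[0,0,0]]' --twist '[[0,0,0],[0,0,0],[0,0,0],[0,0,0]]' --hand '[-1,-1,-1,-1]'

```text
clock: 14.12
tool_pos: [0.5156, 0.1793, 0.2171]
ee_rot: [[1.0, -0.027, -0.002], [-0.027, -1.0, -0.001], [-0.002, 0.001, -1.0]]
wrist_force: [-0.3, -0.4, -2.9]
finger_gap: 0.0364
grip_force: 29.2
```

```bash
python3 go.py .5155 .1813 .217 -1.5
```

```text
pos [0.516 0.179 0.217] yaw -1.5516596928539412 t 14.1167 F [-0.275 -0.443 -2.868] gap 0.036446704728226434 grip 29.189138158690184
tool shift cm [-0.013 -0.202  0.013] after-turn axes [-0.013 -0.202  0.013] turn deg [ 0.068  0.087 -0.052]
```

Request:
carry_out --travel '[[0,-0.2,0],[0,0,1.5],[0,0,1.5],[0,0,1.5],[0,0,1.5]]' --twist '[[0,0.1,0],[0,0,0],[0,0,0],[0,0,0],[0,0,0]]' --hand '[-1,-1,-1,-1,-1]'

```text
clock: 14.53
tool_pos: [0.5163, 0.1814, 0.1574]
ee_rot: [[1.0, -0.028, 0.002], [-0.028, -1.0, -0.0], [0.002, 0.0, -1.0]]
wrist_force: [0.0, 1.0, -2.3]
finger_gap: 0.0365
grip_force: 29.2
```

Request:
carry_out --travel '[[0,0,1],[0,0,1],[0,0,0.7],[0,0,0],[0,0,0]]' --twist '[[0,0,0],[0,0,0],[0,0,0],[0,0,0],[0,0,0]]' --hand '[-1,-1,-1,-1,-1]'

```text
clock: 14.95
tool_pos: [0.5162, 0.1823, 0.1309]
ee_rot: [[1.0, -0.026, 0.002], [-0.026, -1.0, -0.0], [0.002, 0.0, -1.0]]
wrist_force: [0.3, -0.4, -2.3]
finger_gap: 0.0369
grip_force: 29.2
```

```bash
python3 go.py .5155 .1813 .129 -1.5; python3 - <<'E'
from bench import *
from h import *
f=grab_frame("side"); t=grab_frame("top"); r=lambda i,x,y,w,h,k:cv2.resize(i[y:y+h,x:x+w,::-1],None,fx=k,fy=k,interpolation=cv2.INTER_CUBIC)
cv2.imwrite("pics/g.png",np.hstack([r(f["img"],262,90,65,80,7),r(t["img"],130,178,45,80,7)]))
E
```

```text
pos [0.516 0.182 0.131] yaw -1.516615223838427 t 14.95 F [ 0.264 -0.361 -2.297] gap 0.03687412058757209 grip 29.189192691701464
tool shift cm [-0.068  0.098  0.192] after-turn axes [-0.067  0.098  0.192] turn deg [ 0.005 -0.097 -0.017]
```

View pics/g.png

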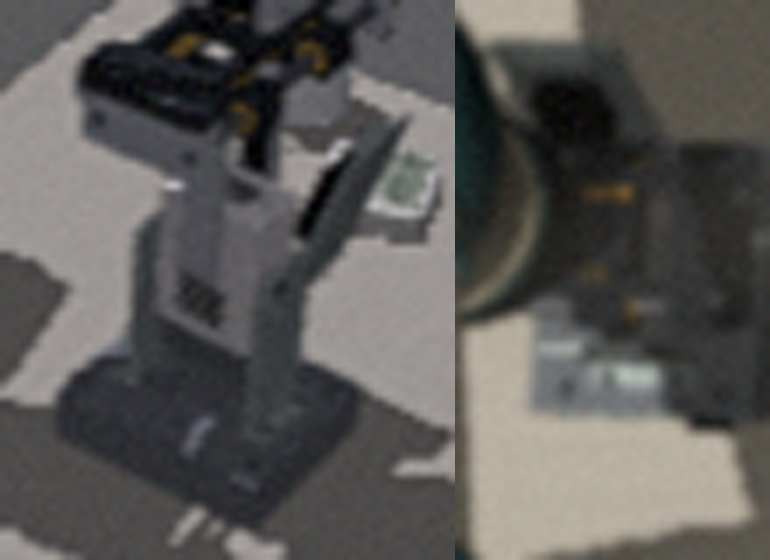

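The side view shows the module between the guards, with its lower edge running from (160,320) to (245,355) and a similar gap to each guard. There is no contact force, so I'll lower it gently.

Request:
carry_out --travel '[[-0.05,0.08,0.5],[0,0,0.5],[0,0,0.5],[0,0,0.4],[0,0,0]]' --twist '[[0,-0.1,0],[0,0,0],[0,0,0],[0,0,0],[0,0,0]]' --hand '[-1,-1,-1,-1,-1]'

```text
clock: 15.47
tool_pos: [0.5147, 0.1814, 0.1108]
ee_rot: [[1.0, -0.026, -0.002], [-0.026, -1.0, -0.001], [-0.002, 0.001, -1.0]]
wrist_force: [0.3, -0.2, -3.5]
finger_gap: 0.0366
grip_force: 29.2
```

Request:
carry_out --travel '[[0,0,0.3],[0,0,0.3],[0,0,0.3],[0,0,0],[0,0,0]]' --twist '[[0,0,0],[0,0,0],[0,0,0],[0,0,0],[0,0,0]]' --hand '[-1,-1,-1,-1,-1]'

```text
clock: 15.88
tool_pos: [0.5156, 0.1816, 0.103]
ee_rot: [[1.0, -0.026, 0.0], [-0.026, -1.0, -0.0], [0.0, 0.0, -1.0]]
wrist_force: [0.3, -0.6, -2.3]
finger_gap: 0.0364
grip_force: 29.2
```

```bash
python3 go.py .5155 .1813 .086 -1.5
```

```text
pos [0.516 0.182 0.103] yaw -1.4971254284099456 t 15.8833 F [ 0.299 -0.573 -2.266] gap 0.036447685070863454 grip 29.186669300543144
tool shift cm [-0.013  0.032  1.695] after-turn axes [-0.013  0.032  1.695] turn deg [ 0.003 -0.014  0.003]
```

Foot 5 mm below the mouth without contact. I'll continue.

Request:
carry_out --travel '[[0,0,0.3],[0,0,0.3],[0,0,0.2],[0,0,0],[0,0,0]]' --twist '[[0,0,0],[0,0,0],[0,0,0],[0,0,0],[0,0,0]]' --hand '[-1,-1,-1,-1,-1]'

```text
clock: 16.3
tool_pos: [0.5153, 0.1822, 0.0948]
ee_rot: [[1.0, -0.026, -0.0], [-0.026, -1.0, 0.001], [-0.0, -0.001, -1.0]]
wrist_force: [-0.7, 2.4, -0.3]
finger_gap: 0.0368
grip_force: 29.3
```

```bash
python3 go.py .5155 .1813 .086 -1.5
```

```text
pos [0.515 0.182 0.095] yaw -1.5093468612933991 t 16.3 F [-0.692  2.374 -0.344] gap 0.036759971630934044 grip 29.261078238487244
tool shift cm [0.026 0.089 0.884] after-turn axes [0.025 0.088 0.884] turn deg [-0.059  0.019 -0.009]
```

The force of +2.4 N in y shows the wall pushing the plug towards +y. I'll shift 1 mm that way and continue.

Request:
carry_out --travel '[[0,-0.12,0],[0,0,0.2],[0,0,0.2],[0,0,0],[0,0,0]]' --twist '[[0,0,0],[0,0,0],[0,0,0],[0,0,0],[0,0,0]]' --hand '[-1,-1,-1,-1,-1]'

```text
clock: 16.72
tool_pos: [0.5153, 0.1825, 0.0903]
ee_rot: [[1.0, -0.026, -0.001], [-0.026, -1.0, -0.001], [-0.001, 0.001, -1.0]]
wrist_force: [-1.5, 0.5, -3.7]
finger_gap: 0.0362
grip_force: 29.3
```

Request:
carry_out --travel '[[0,0,0.2],[0,0,0.1],[0,0,0],[0,0,0]]' --twist '[[0,0,0],[0,0,0],[0,0,0],[0,0,0]]' --hand '[-1,-1,-1,-1]'

```text
clock: 17.05
tool_pos: [0.5154, 0.1827, 0.0877]
ee_rot: [[1.0, -0.026, -0.001], [-0.026, -1.0, -0.0], [-0.001, 0.0, -1.0]]
wrist_force: [-1.0, 0.3, -3.5]
finger_gap: 0.0362
grip_force: 29.3
```

```bash
python3 go.py .5155 .1823 .086 -1.5
```

```text
pos [0.515 0.183 0.088] yaw -1.4958542588180717 t 17.05 F [-1.009  0.295 -3.49 ] gap 0.03616779632107076 grip 29.325494170188904
tool shift cm [0.016 0.039 0.17 ] after-turn axes [0.016 0.039 0.17 ] turn deg [0.019 0.031 0.004]
```

Request:
carry_out --travel '[[0,0,0.1],[0,0,0.08],[0,0,0],[0,0,0]]' --twist '[[0,0,0],[0,0,0],[0,0,0],[0,0,0]]' --hand '[-1,-1,-1,-1]'

```text
clock: 17.38
tool_pos: [0.5154, 0.1828, 0.086]
ee_rot: [[1.0, -0.026, -0.0], [-0.026, -1.0, -0.0], [-0.0, 0.0, -1.0]]
wrist_force: [-0.9, -0.4, -2.9]
finger_gap: 0.0365
grip_force: 29.3
```

Request:
carry_out --travel '[[0,0,0.05],[0,0,0.05],[0,0,0],[0,0,0]]' --twist '[[0,0,0],[0,0,0],[0,0,0],[0,0,0]]' --hand '[-1,-1,-1,-1]'

```text
clock: 17.72
tool_pos: [0.5153, 0.1828, 0.0858]
ee_rot: [[1.0, -0.026, 0.0], [-0.026, -1.0, -0.0], [0.0, 0.0, -1.0]]
wrist_force: [-4.3, -1.0, 4.5]
finger_gap: 0.0363
grip_force: 29.3
```

The module is seated: contact came at TCP z 0.0858 and 0.086 was expected. I'll release, rise and close the empty gripper.

Request:
carry_out --travel '[[0,0,0],[0,0,0],[0,0,0],[0,0,0],[0,0,0]]' --twist '[[0,0,0],[0,0,0],[0,0,0],[0,0,0],[0,0,0]]' --hand '[1,1,1,1,1]'

```text
clock: 18.13
tool_pos: [0.5161, 0.1828, 0.0851]
ee_rot: [[1.0, -0.026, 0.001], [-0.026, -1.0, 0.0], [0.001, -0.0, -1.0]]
wrist_force: [-0.0, -0.3, 0.6]
finger_gap: 0.0664
grip_force: 0.0
```

Request:
carry_out --travel '[[0,0,0],[0,0,0],[0,0,0],[0,0,-0.8],[0,0,-1.5]]' --twist '[[0,0,0],[0,0,0],[0,0,0],[0,0,0],[0,0,0]]' --hand '[1,1,1,1,1]'

```text
clock: 18.55
tool_pos: [0.5142, 0.1825, 0.1072]
ee_rot: [[1.0, -0.026, -0.004], [-0.026, -1.0, -0.001], [-0.004, 0.001, -1.0]]
wrist_force: [0.2, -0.1, 0.3]
finger_gap: 0.0938
grip_force: 0.0
```

Request:
carry_out --travel '[[0,0,-2.5],[0,0,-3],[0,0,-3],[0,0,-3],[0,0,-3]]' --twist '[[0,0,0],[0,0,0],[0,0,0],[0,0,0],[0,0,0]]' --hand '[1,1,1,1,1]'

```text
clock: 18.97
tool_pos: [0.5153, 0.1828, 0.2554]
ee_rot: [[1.0, -0.026, 0.001], [-0.026, -1.0, 0.0], [0.001, -0.0, -1.0]]
wrist_force: [0.3, 0.1, -0.2]
finger_gap: 0.0937
grip_force: 0.0
```

Request:
carry_out --travel '[[0,0,-1],[0,0,0],[0,0,0],[0,0,0]]' --twist '[[0,0,0],[0,0,0],[0,0,0],[0,0,0]]' --hand '[-1,-1,-1,-1]'

```text
clock: 19.3
tool_pos: [0.5144, 0.1826, 0.2612]
ee_rot: [[1.0, -0.026, -0.003], [-0.026, -1.0, -0.001], [-0.003, 0.001, -1.0]]
wrist_force: [-0.1, 0.0, -0.2]
finger_gap: 0.0709
grip_force: 0.0
```

```bash
python3 go.py .65 .181 .26 -1.5; cat >> fit.py <<'E'
w=-.027; ax=np.array([np.cos(w),np.sin(w),0]); ay=np.array([-np.sin(w),np.cos(w),0])
H=np.array([.5155,.182,0])+.046*ax+[0,0,.123]
for th in np.arange(1.8,2.31,.1):
    P=[H+.092*(-np.cos(th)*ax+[0,0,np.sin(th)])+sg*.025*ay+.0035*(np.sin(th)*ax+[0,0,np.cos(th)]) for sg in(1,-1)]
    print(round(th,2),((proj(f["top"],P)-[130,178])*8+3.5).round(),((proj(f["side"],P)-[265,100])*8+[403.5,3.5]).round())
E
python3 fit.py | sed -n '/^1.8/,$p'; python3 - <<'E'
from bench import *
from h import *
f=grab_frame("side"); r=lambda i,x,y,w,h,k:cv2.resize(i[y:y+h,x:x+w,::-1],None,fx=k,fy=k,interpolation=cv2.INTER_CUBIC)
cv2.imwrite("pics/i.png",r(f["img"],255,60,90,110,5))
E
```

```text
pos [0.514 0.183 0.261] yaw -1.497670423864605 t 19.3 F [-0.068  0.017 -0.153] gap 0.07087475433264692 grip 0.0
tool shift cm [13.56  -0.199  0.076] after-turn axes [13.559 -0.199  0.123] turn deg [0.054 0.197 0.002]
1.8 [[ 33.  57.]
 [183.  61.]] [[832.  46.]
 [766. 103.]]
1.9 [[ 38.  32.]
 [187.  36.]] [[850.  60.]
 [784. 118.]]
2.0 [[ 42.   9.]
 [191.  12.]] [[867.  75.]
 [802. 133.]]
2.1 [[ 48. -13.]
 [195.  -9.]] [[883.  92.]
 [818. 151.]]
2.2 [[ 54. -32.]
 [201. -29.]] [[898. 110.]
 [833. 169.]]
2.3 [[ 60. -49.]
 [206. -46.]] [[911. 129.]
 [847. 188.]]
```

View pics/i.png

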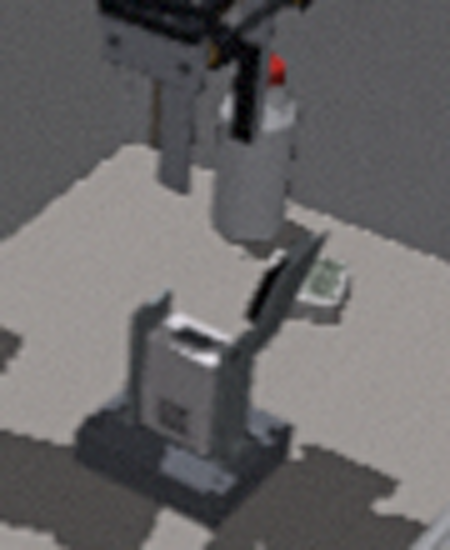

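The module sits level and below the guard tops. The cover is at about 1.85 rad, its edge at world x ≈ 0.592, z ≈ 0.21. I'll go behind it.

Request:
carry_out --travel '[[2.4,0,0],[2.4,0,0],[2.4,0,0],[2.4,0,0],[2.4,0,0]]' --twist '[[0,0.2,0],[0,0,0],[0,0,0],[0,0,0],[0,0,0]]' --hand '[-1,-1,-1,-1,-1]'

```text
clock: 19.77
tool_pos: [0.6357, 0.1795, 0.2611]
ee_rot: [[1.0, -0.026, -0.0], [-0.026, -1.0, -0.001], [-0.0, 0.001, -1.0]]
wrist_force: [-0.6, 0.1, 0.4]
finger_gap: 0.0334
grip_force: 0.0
```

Request:
carry_out --travel '[[0,0,0],[0,0,2.2],[0,0,2.2],[0,0,2.2],[0,0,0]]' --twist '[[0,0,0],[0,0,0],[0,0,0],[0,0,0],[0,0,0]]' --hand '[-1,-1,-1,-1,-1]'

```text
clock: 20.18
tool_pos: [0.6315, 0.179, 0.1908]
ee_rot: [[1.0, -0.026, -0.009], [-0.026, -1.0, -0.002], [-0.009, 0.003, -1.0]]
wrist_force: [-1.3, -0.3, -0.6]
finger_gap: 0.0014
grip_force: 0.0
```

```bash
cat > path.py <<'E'
import numpy as np
# TCP way (x,z) with the finger's lower -x corner on the cover's outer face, radius .07
fw=.009
for th in [1.6,1.4,1.2,1.0,.8,.6,.4,.2,.1,0]:
    r=.072
    print(th,np.round([.5155+.046-r*np.cos(th)+.0055*np.sin(th)+fw,.123+r*np.sin(th)+.0055*np.cos(th)+.019],4))
E
python3 path.py; python3 go.py .5795 .1807 .214 -1.5
```

```text
1.6 [0.5781 0.2138]
1.4 [0.5637 0.2139]
1.2 [0.5495 0.2111]
1.0 [0.5362 0.2056]
0.8 [0.5243 0.1975]
0.6 [0.5142 0.1872]
0.4 [0.5063 0.1751]
0.2 [0.501  0.1617]
0.1 [0.4994 0.1547]
0 [0.4985 0.1475]
pos [0.631 0.179 0.191] yaw -1.4974161128591092 t 20.1833 F [-1.307 -0.342 -0.623] gap 0.001360078950441301 grip 0.0
tool shift cm [-5.222 -0.028 -2.27 ] after-turn axes [-5.201 -0.034 -2.318] turn deg [0.146 0.528 0.003]
```

Request:
carry_out --travel '[[-1.1,0,-0.3],[-1.1,0,-0.3],[-1.1,0,-0.4],[-1.1,0,-0.4],[-1.1,0,-0.4]]' --twist '[[0,0,0],[0,0,0],[0,0,0],[0,0,0],[0,0,0]]' --hand '[-1,-1,-1,-1,-1]'

```text
clock: 20.6
tool_pos: [0.58, 0.1813, 0.2174]
ee_rot: [[1.0, -0.026, 0.007], [-0.026, -1.0, 0.0], [0.007, -0.001, -1.0]]
wrist_force: [1.1, 0.4, -0.6]
finger_gap: 0.0003
grip_force: 0.5
```

Request:
carry_out --travel '[[-0.7,0,0],[-0.7,0,0],[0,0,0],[0,0,0]]' --twist '[[0,0,0],[0,0,0],[0,0,0],[0,0,0]]' --hand '[-1,-1,-1,-1]'

```text
clock: 20.93
tool_pos: [0.5661, 0.1815, 0.2154]
ee_rot: [[1.0, -0.026, 0.003], [-0.026, -1.0, -0.0], [0.003, 0.0, -1.0]]
wrist_force: [0.4, 0.3, 0.9]
finger_gap: 0.0002
grip_force: 0.0
```

```bash
python3 go.py .5495 .1815 .211 -1.5
```

```text
pos [0.566 0.182 0.215] yaw -1.4847181058022572 t 20.9333 F [0.397 0.257 0.855] gap 0.00020369407736089675 grip 0.0
tool shift cm [-1.656  0.044  0.439] after-turn axes [-1.655  0.045  0.444] turn deg [ 0.004 -0.19   0.015]
```

Request:
carry_out --travel '[[-1.6,0,0.6],[-1.4,0,0.5],[-1.2,0,0.8],[-1.0,0,1.0],[0,0,0]]' --twist '[[0,-0.2,0],[0,0,0],[0,0,0],[0,0,0],[0,0,0]]' --hand '[-1,-1,-1,-1,-1]'

```text
clock: 21.35
tool_pos: [0.512, 0.1825, 0.1842]
ee_rot: [[1.0, -0.026, -0.005], [-0.026, -1.0, -0.001], [-0.005, 0.001, -1.0]]
wrist_force: [0.1, -0.3, -0.8]
finger_gap: 0.0006
grip_force: 0.0
```

Request:
carry_out --travel '[[-0.8,0,1.2],[-0.5,0,1.3],[-0.2,0,0.6],[0,0,0],[0,0,0]]' --twist '[[0,0,0],[0,0,0],[0,0,0],[0,0,0],[0,0,0]]' --hand '[-1,-1,-1,-1,-1]'

```text
clock: 21.77
tool_pos: [0.5002, 0.1832, 0.1551]
ee_rot: [[1.0, -0.026, -0.001], [-0.026, -1.0, -0.0], [-0.001, 0.0, -1.0]]
wrist_force: [-0.3, 0.3, -0.8]
finger_gap: 0.0003
grip_force: 0.0
```

```bash
python3 go.py .4985 .182 .1475 -1.5
```

```text
pos [0.5   0.183 0.155] yaw -1.5049120335357589 t 21.7667 F [-0.327  0.255 -0.834] gap 0.0002891632822654303 grip 0.0
tool shift cm [-0.168  0.123  0.758] after-turn axes [-0.168  0.123  0.758] turn deg [ 0.015  0.032 -0.005]
```

Request:
carry_out --travel '[[-0.2,0,0.4],[0,0,0.3],[0,0,0.1],[0,0,0],[0,0,0]]' --twist '[[0,0,0],[0,0,0],[0,0,0],[0,0,0],[0,0,0]]' --hand '[-1,-1,-1,-1,-1]'

```text
clock: 22.18
tool_pos: [0.4983, 0.1834, 0.1477]
ee_rot: [[1.0, -0.026, 0.001], [-0.026, -1.0, 0.0], [0.001, -0.0, -1.0]]
wrist_force: [0.8, -0.4, 2.1]
finger_gap: 0.0004
grip_force: 1.5
```

Request:
carry_out --travel '[[0,0,0.1],[0,0,0],[0,0,0],[0,0,0]]' --twist '[[0,0,0],[0,0,0],[0,0,0],[0,0,0]]' --hand '[-1,-1,-1,-1]'

```text
clock: 22.52
tool_pos: [0.4983, 0.1834, 0.1476]
ee_rot: [[1.0, -0.026, 0.002], [-0.026, -1.0, 0.0], [0.002, -0.0, -1.0]]
wrist_force: [-1.5, -0.3, 8.0]
finger_gap: 0.0004
grip_force: 4.1
```

The cover stops the tool at TCP z 0.1476 (shut = 0.1475) with 8 N. One more small press, then I'll retreat and look.

Request:
carry_out --travel '[[0,0,0.1],[0,0,0],[0,0,0],[0,0,-0.5],[0,0,-1.5]]' --twist '[[0,0,0],[0,0,0],[0,0,0],[0,0,0],[0,0,0]]' --hand '[-1,-1,-1,-1,-1]'

```text
clock: 22.93
tool_pos: [0.4961, 0.1829, 0.1638]
ee_rot: [[1.0, -0.026, -0.004], [-0.026, -1.0, -0.001], [-0.004, 0.001, -1.0]]
wrist_force: [0.3, 0.2, 0.4]
finger_gap: 0.0004
grip_force: 0.0
```

Request:
carry_out --travel '[[0,0,-3],[0,0,-3],[0,0,-3],[0,0,-2],[0,0,0]]' --twist '[[0,0,0],[0,0,0],[0,0,0],[0,0,0],[0,0,0]]' --hand '[-1,-1,-1,-1,-1]'

```text
clock: 23.35
tool_pos: [0.5, 0.1838, 0.2796]
ee_rot: [[1.0, -0.026, 0.008], [-0.026, -1.0, 0.002], [0.008, -0.002, -1.0]]
wrist_force: [-0.4, -0.4, 0.6]
finger_gap: 0.0005
grip_force: 0.0
```

```bash
python3 - <<'E'
from bench import *
from h import *
f=grab_frame("side"); r=lambda i,x,y,w,h,k:cv2.resize(i[y:y+h,x:x+w,::-1],None,fx=k,fy=k,interpolation=cv2.INTER_CUBIC)
cv2.imwrite("pics/j.png",r(f["img"],170,70,160,140,5)[:600])
E
```

```text
(no output)
```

View pics/j.png

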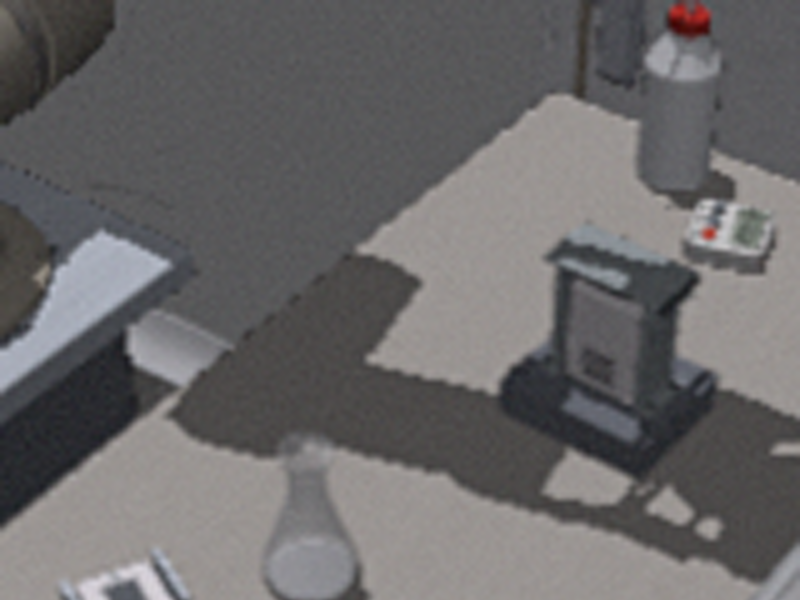

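The cover lies level over the guards at (620,265), the module is seated below it, and the flask stands undisturbed at (310,530). The arm is clear, so I'll hand the job in.

```bash
python3 -c "
from bench import *
print(close_job())"
```

```text
the job is handed in; nothing more can be done
None
```

I stood the oblong module on the bench, regripped it across its broad faces, lowered it fully home in the socket and shut the cover over it; I handed the job in at about 23 s, with no loose item touched as far as the pictures show.

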